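# Complete the pneumatics kit and ring it off

## Task

The white kit tray must hold one of each kind of part (air cylinder, solenoid valve, air filter) in its three blue compartments, but one kind is missing: take one spare of that kind from the cork pads and lay it flat inside the empty compartment, roughly in the middle. Once it lies there and is let go, press the red plunger of the desk bell fully down to its stop and let it come up again, to call for the kit. Leave the parts already in the tray, the other spares, the tape and the cutter where they are.

Things in the scene. Friction and masses are not known exactly. Their poses are not given: they have to be found in the camera images.
- cylinder_1: Air cylinder: silver block with dark end caps, 58 long x 30 wide x 34 high, and a thin steel rod (dia 10) standing out at +x; 80 mm long over all, 160 g. Loose, one of two alike. Origin: centre of its underside; x along its length, z up. Grip across its 30 mm width at the origin, 20 to 34 mm above the underside.
- cylinder_2: Air cylinder: silver block with dark end caps, 58 long x 30 wide x 34 high, and a thin steel rod (dia 10) standing out at +x; 80 mm long over all, 160 g. Loose, one of two alike. Origin: centre of its underside; x along its length, z up. Grip across its 30 mm width at the origin, 20 to 34 mm above the underside.
- valve_1: Solenoid valve: grey body 72 long x 30 wide x 16 high with a brass stub at each end (80 over all) and a black coil block 44 long x 30 wide on top, with a small orange mark; 34 mm high in all, 140 g. Loose, one of two alike. Origin: centre of its underside; x along its length, z up. Grip across its 30 mm width at the origin, 20 to 34 mm above the underside.
- valve_2: Solenoid valve: grey body 72 long x 30 wide x 16 high with a brass stub at each end (80 over all) and a black coil block 44 long x 30 wide on top, with a small orange mark; 34 mm high in all, 140 g. Loose, one of two alike. Origin: centre of its underside; x along its length, z up. Grip across its 30 mm width at the origin, 20 to 34 mm above the underside.
- filter_1: Air filter on its side: green head block 40 long x 30 wide x 34 high (from x = -16 to +24 mm), clear round bowl at the -x end and yellow round knob at the +x end; 80 mm long over all, 130 g. Loose, one of two alike. Origin: centre of its underside; x along its length, z up. Grip across its 30 mm width at the origin, 20 to 34 mm above the underside.
- filter_2: Air filter on its side: green head block 40 long x 30 wide x 34 high (from x = -16 to +24 mm), clear round bowl at the -x end and yellow round knob at the +x end; 80 mm long over all, 130 g. Loose, one of two alike. Origin: centre of its underside; x along its length, z up. Grip across its 30 mm width at the origin, 20 to 34 mm above the underside.
- cell_a_in (a point): Centre of the inner floor of one of the three blue open compartments of the white kit tray: inside 100 (along its x) x 48 (along its y) mm, walls 4 mm thick and 18 mm high above the inner floor; compartments stand side by side 80 mm apart. A part lies in it lengthwise along x, either way round. x and y level, z up.
- cell_b_in (a point): Centre of the inner floor of one of the three blue open compartments of the white kit tray: inside 100 (along its x) x 48 (along its y) mm, walls 4 mm thick and 18 mm high above the inner floor; compartments stand side by side 80 mm apart. A part lies in it lengthwise along x, either way round. x and y level, z up.
- cell_c_in (a point): Centre of the inner floor of one of the three blue open compartments of the white kit tray: inside 100 (along its x) x 48 (along its y) mm, walls 4 mm thick and 18 mm high above the inner floor; compartments stand side by side 80 mm apart. A part lies in it lengthwise along x, either way round. x and y level, z up.
- plunger_top (a point): Centre of the top of the red plunger head (dia 20 mm) of the chromed desk bell (dome dia 80 mm, 46 mm high, fixed); the head stands 19 mm above the steel neck when up.
- plunger (a joint): Bell plunger: 0 = up, 0.006 m = pressed down to its stop; it springs back up by itself (about 5 N at the stop).
- tape: Bystander: roll of yellow packing tape lying flat, dia 96, 45 mm high; origin at the centre of its underside.
- cutter: Bystander: orange cutter knife lying flat, about 130 x 22 x 14 mm, along its x; origin at its underside, near mid-length.
There are look-alikes about, which are no part of the job. What is shaped like the valve_2 but purple is not meant.

How it is judged:
On the way, in this order (a step that is already met when the one before it is completed fails the run):
1. a spare of the missing kind lies in the empty compartment, let go, with the other parts in place (((((distance between cylinder_1 and cell_c_in below 0.015 m and distance of cylinder_2 from where it was at the start of the episode below 0.03 m) or (distance between cylinder_2 and cell_c_in below 0.015 m and distance of cylinder_1 from where it was at the start of the episode below 0.03 m)) and distance between each of valve_1, filter_1 and cell_c_in below 0.2 m and distance of each of valve_1, valve_2, filter_1, filter_2 from where it was at the start of the episode below 0.03 m) or (((distance between valve_1 and cell_c_in below 0.015 m and distance of valve_2 from where it was at the start of the episode below 0.03 m) or (distance between valve_2 and cell_c_in below 0.015 m and distance of valve_1 from where it was at the start of the episode below 0.03 m)) and distance between each of cylinder_1, filter_1 and cell_c_in below 0.2 m and distance of each of cylinder_1, cylinder_2, filter_1, filter_2 from where it was at the start of the episode below 0.03 m) or (((distance between filter_1 and cell_c_in below 0.015 m and distance of filter_2 from where it was at the start of the episode below 0.03 m) or (distance between filter_2 and cell_c_in below 0.015 m and distance of filter_1 from where it was at the start of the episode below 0.03 m)) and distance between each of cylinder_1, valve_1 and cell_c_in below 0.2 m and distance of each of cylinder_1, cylinder_2, valve_1, valve_2 from where it was at the start of the episode below 0.03 m)) and contact force between the fingers and anything else below 0.05 N), for 0.2 s.
2. then the bell plunger is pressed fully down (5 of its 6 mm or more) (value of joint plunger above 0.005 m), for 0.05 s.
At the end, for the whole second after the job is handed in: One part of each kind lies in the tray, one per compartment: a spare of the missing kind lies with its origin within 15 mm of the centre of the floor of the formerly empty compartment (cell_c); every other part is within 30 mm of where it was; the bell plunger is up again (((((distance between cylinder_1 and cell_c_in below 0.015 m and distance of cylinder_2 from where it was at the start of the episode below 0.03 m) or (distance between cylinder_2 and cell_c_in below 0.015 m and distance of cylinder_1 from where it was at the start of the episode below 0.03 m)) and distance between each of valve_1, filter_1 and cell_c_in below 0.2 m and distance of each of valve_1, valve_2, filter_1, filter_2 from where it was at the start of the episode below 0.03 m) or (((distance between valve_1 and cell_c_in below 0.015 m and distance of valve_2 from where it was at the start of the episode below 0.03 m) or (distance between valve_2 and cell_c_in below 0.015 m and distance of valve_1 from where it was at the start of the episode below 0.03 m)) and distance between each of cylinder_1, filter_1 and cell_c_in below 0.2 m and distance of each of cylinder_1, cylinder_2, filter_1, filter_2 from where it was at the start of the episode below 0.03 m) or (((distance between filter_1 and cell_c_in below 0.015 m and distance of filter_2 from where it was at the start of the episode below 0.03 m) or (distance between filter_2 and cell_c_in below 0.015 m and distance of filter_1 from where it was at the start of the episode below 0.03 m)) and distance between each of cylinder_1, valve_1 and cell_c_in below 0.2 m and distance of each of cylinder_1, cylinder_2, valve_1, valve_2 from where it was at the start of the episode below 0.03 m)) and value of joint plunger below 0.001 m); the robot touches nothing.
It fails at once if the tape is pushed away (more than 30 mm) (distance of tape from where it was at the start of the episode above 0.03 m).
It fails at once if the cutter is pushed away (more than 30 mm) (distance of cutter from where it was at the start of the episode above 0.03 m).
It also fails if it takes over 61 s, if anything falls off the work surface, if the arm or the gripper's body presses on something with over 40 N, if the wrist force passes 120 N, or if a joint passes its speed limit or range.

## Robot

A 6-joint arm with a two-finger parallel gripper is mounted at the origin on the work surface. World frame = base frame: x ahead of the robot, y to its left, z up, the work surface at z = 0. Lengths are in m, angles in rad, forces in N, time in s.
With the tool pointing down it reaches from about 0.425 to 0.95 m from the base axis. Payload 3.5 kg.
Tool frame: the origin (TCP) lies midway between the tips of the shut fingers; the grasp point (between the pads) lies 19 mm behind it; z points along the fingers, y is the line along which they close (so a half turn about z gives the same grasp; the last joint's range is limited). The gripper opens to 85 mm and grips with 20 to 120 N. Pads are 22 mm wide; open, the fingers measure 114 mm over their backs; the gripper's body (76 mm by 85 mm) begins 54 mm behind the grasp point. The pads swing forward as they close: fully open they stand 13 mm farther back than shut.
Start: joints at [1.007, 0.286, 1.577, -0, 1.279, -0.15], TCP at [0.271, 0.618, 0.231] pointing down, gripper open.
Joint ranges: [-2.77, 2.77], [-0.9, 2.22], [0.21, 2.48], [-1.53, 4.67], [0.24, 2.81], [-2.84, 2.84]. Speed limits (rad/s): [2.79, 2.79, 3.14, 3.14, 3.14, 3.14].

## Interface

Orientations are given as a unit quaternion [x, y, z, w].
In Python, from plant import ctrl gives the robot as it stands.
- The arm moves only by the tool move_arm, never from a script. Its argument "plan" is a list of rows, each an object of numbers: "x", "y", "z": the shift along the tool's x, y, z in m; "yaw": the turn about the tool's z in rad; "fingers": the closure, from 0 (fully open) to 1 (shut). In form: [{"x": .., "y": .., "z": .., "yaw": .., "fingers": ..}, ...]. A call has 1 to 5 rows; each row is the pose to reach, as a shift and turn from the pose commanded when the call began, along the tool's axes at that moment; what a row does not reach only later rows make up. A row lasts 1/10 s, in which the tool goes at most 50 mm and 8.59 degrees, less where a joint would pass 70% of its speed; a pose out of reach is approached as far as the arm can. A call with a gripper value outside its range is refused whole. The fingers move at their own pace and stop on an object; "force" is the grip in N (left out, the last holds). Time passes only in rows, so rows that repeat a pose let the fingers close. It gives the time, the measured TCP pose, the force, the opening and the grip force at its end, in the units of the state.
- ctrl.get_state(): the state, without advancing time (a new reading comes with each control period).
- ctrl.read_camera(name): name is "scene" or "top" or "wrist"; returns the picture (400x640x3 uint8, red, green, blue); there is no depth.
- ctrl.camera_model(name): a dict with "intrinsics" (3x3 intrinsics, pixels), "cam_to_world" (4x4, takes a point from camera to world coordinates); the wrist camera has in their place "tool_from_camera" (4x4, takes a point from camera to tool coordinates, whose origin is the TCP and whose axes are the flange's). Camera axes: x right, y up, looking along -z (the intrinsics and any distortion apply to the point x, -y, -z); pixel columns grow to the right and rows downward; lengths in m; the calibration is good to about 2 mm. A picture is of the moment at which its call begins: read the wrist's pose just before it. camera_model takes no time and is no camera call.
- ctrl.sign_off(): hands the job in; it is judged then, once.
The state is a dict: "time": time; "qpos": joint angles; "dq": joint speeds; "joint_efforts": joint torques, N m; "eef_pos": TCP position; "tcp_rot": TCP orientation; "contact_force": force on the tool from outside, world axes, zero at the start; "wrist_torque": the same for the moment, N m; "opening": opening from 0.0 (shut) to 1.0 (fully open); "finger_force": force on a finger pad.
Only numpy, scipy, OpenCV 4.12 (cv2) and the standard library are available. Lean on these libraries where they do the work, as an engineer would, in place of code of your own. Each camera call takes 0.05 s, during which the arm holds its last target. There are 200 camera calls.

## Working session

There is one attempt and no reset: what is moved stays moved. The work goes in short steps, Python scripts to look and compute and a tool call to move; the robot and the scene stay as the last step left them, time stands still between calls to the robot, and variables do not carry over. Pictures are saved under pics/ and viewed, at most 10 in all, crops included, and the job is handed in when it is done.

Besides the shell and the picture viewer there is one more tool, called after ">>>" as name(argument=value, ...), one argument or row to a line, values as JSON. move_arm: Moves the arm, as the interface text tells. Its arguments: {"type":"object","properties":{"plan":{"type":"array"},"force":{"type":"number"}},"required":["plan"]}

```bash
ls; mkdir -p pics
cat > look.py <<'E'
import cv2
from plant import ctrl
def snap(name,fn):
    im=ctrl.read_camera(name); cv2.imwrite('pics/'+fn,im[:,:,::-1]); return im
E
python3 - <<'E'
from look import *
snap('scene','s0.png');snap('top','t0.png')
for n in('scene','top','wrist'):print(ctrl.camera_model(n))
print(ctrl.get_state())
E
```

```text
pics
{'intrinsics': array([[384.39583498,   0.        , 326.31656283],
       [  0.        , 384.39583498, 193.15875991],
       [  0.        ,   0.        ,   1.        ]]), 'cam_to_world': array([[ 1.07192673e-01, -6.60477460e-01,  7.43154934e-01,
         1.26313639e+00],
       [ 9.94223402e-01,  6.71203070e-02, -8.37537518e-02,
         7.68466532e-04],
       [ 5.43667786e-03,  7.47839816e-01,  6.63856952e-01,
         6.60030933e-01],
       [ 0.00000000e+00,  0.00000000e+00,  0.00000000e+00,
         1.00000000e+00]])}
{'intrinsics': array([[370.06422332,   0.        , 321.81877245],
       [  0.        , 370.06422332, 193.38751384],
       [  0.        ,   0.        ,   1.        ]]), 'cam_to_world': array([[-0.00737537,  0.98351663, -0.18066721,  0.44521782],
       [-0.99995264, -0.00610666,  0.00757754,  0.07162199],
       [ 0.00634937,  0.18071455,  0.98351509,  1.05540401],
       [ 0.        ,  0.        ,  0.        ,  1.        ]])}
{'intrinsics': array([[322.5916627 ,   0.        , 315.01364218],
       [  0.        , 322.5916627 , 202.01812332],
       [  0.      
[... 396 characters left out ...]

{'time': 0.1, 'qpos': array([ 1.00698701e+00,  2.87158282e-01,  1.57803792e+00,  1.24654774e-05,
        1.27859281e+00, -1.49978659e-01]), 'dq': array([-0.00097802,  0.00115282, -0.00368767,  0.00119176,  0.00017071,
       -0.00033035]), 'joint_efforts': array([ 9.08289876e-04, -4.07300377e+01, -2.93697095e+01, -1.35851988e-04,
        3.44670101e-03,  1.24114692e-05]), 'eef_pos': array([0.2710662 , 0.6175318 , 0.23002738]), 'tcp_rot': array([ 2.05443648e-01,  9.78668331e-01, -1.02689381e-03, -3.89256386e-04]), 'contact_force': array([-1.12175309,  0.29683676, -0.54385513]), 'wrist_torque': array([-0.0751142 ,  0.02935789,  0.00532227]), 'finger_force': 0.0, 'opening': 1.0006316319528512}
```

View pics/s0.png

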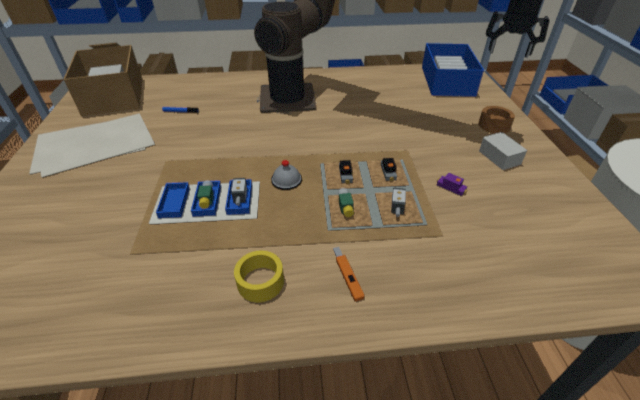

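View pics/t0.png

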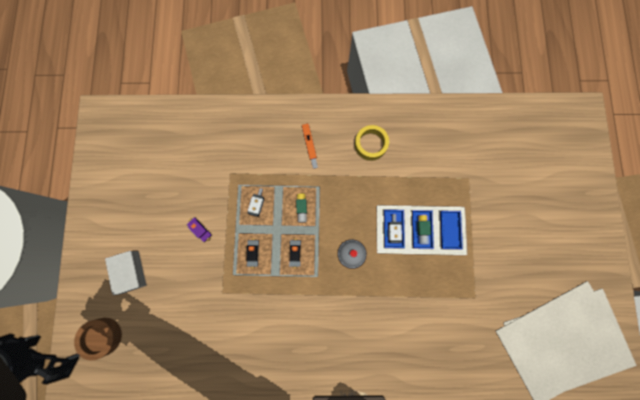

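The tray holds a filter and a cylinder, so the valve is missing. The spare valves are at top px (252,253) and (295,253), and at scene px (346,170) and (389,167). The empty cell is at top px (451,230), scene px (173,200). The bell's red head is at top px (353,254), scene px (285,162).

```bash
cat >> look.py <<'E'
import numpy as np
from scipy.spatial.transform import Rotation as R
def pose(name,state=None):
    m=ctrl.camera_model(name)
    if name!='wrist': return m['intrinsics'],m['cam_to_world']
    T=np.eye(4);T[:3,:3]=R.from_quat(state['tcp_rot']).as_matrix();T[:3,3]=state['eef_pos']
    return m['intrinsics'],T@m['tool_from_camera']
def ray(P,uv):
    K,T=P;d=np.array([(uv[0]-K[0,2])/K[0,0],-(uv[1]-K[1,2])/K[1,1],-1]);d=T[:3,:3]@d
    return T[:3,3],d/np.linalg.norm(d)
def plane(P,uv,z):
    o,d=ray(P,uv);return o+d*(z-o[2])/d[2]
def tri(P1,a,P2,b):
    o,d=ray(P1,a);p,e=ray(P2,b)
    s=np.linalg.lstsq(np.c_[d,-e],p-o,rcond=None)[0]
    x,y=o+d*s[0],p+e*s[1];return (x+y)/2,np.linalg.norm(x-y)
def blobs(mask,amin,roi=None):
    m=mask.astype(np.uint8)
    if roi: k=np.zeros_like(m);k[roi[1]:roi[3],roi[0]:roi[2]]=1;m*=k
    n,_,st,c=cv2.connectedComponentsWithStats(m)
    return [(c[i].round(1),st[i][:5]) for i in range(1,n) if st[i][4]>=amin]
def hsv(im): return cv2.cvtColor(im,cv2.COLOR_RGB2HSV).astype(int)
E
python3 - <<'E'
from look import *
rois={'scene':(320,150,410,185),'top':(235,235,315,272)}
cell={'scene':(150,178,192,220),'top':(438,205,466,252)}
bell={'scene':(270,150,300,190),'top':(335,235,370,272)}
O={}
for n in rois:
    im=cv2.imread(f'pics/{n[0]}0.png')[:,:,::-1].copy();h=hsv(im);H,S,V=h[...,0],h[...,1],h[...,2]
    o=blobs((H<14)&(S>170)&(V>120),3,rois[n]); k=blobs(V<60,30,rois[n])
    r=blobs(((H<8)|(H>172))&(S>150)&(V>80),3,bell[n]); b=blobs((H>105)&(H<128)&(S>140),40,cell[n])
    print(n,'orange',o,'\nblack',k,'\nred',r,'\nblue',b);O[n]=(o,r,b)
P={n:pose(n) for n in rois}
for i in range(2):
  a=sorted(O['scene'][0],key=lambda t:t[0][0]);b=sorted(O['top'][0],key=lambda t:t[0][0])
  print('valve',tri(P['scene'],a[i][0],P['top'],b[i][0]))
print('bell',tri(P['scene'],O['scene'][1][0][0],P['top'],O['top'][1][0][0]))
print('cell',tri(P['scene'],O['scene'][2][0][0],P['top'],O['top'][2][0][0]))
E
```

```text
scene orange [(array([390.5, 164.5]), array([389, 164,   4,   2,   8], dtype=int32)), (array([346.3, 167.2]), array([344, 166,   5,   3,  11], dtype=int32))] 
black [(array([387.9, 165.3]), array([381, 158,  15,  15, 165], dtype=int32)), (array([344.9, 167.7]), array([339, 161,  13,  14, 139], dtype=int32))] 
red [(array([284.8, 162.4]), array([282, 160,   7,   6,  33], dtype=int32))] 
blue [(array([172.7, 200. ]), array([157, 183,  32,  35, 829], dtype=int32))]
top orange [(array([251., 248.]), array([249, 246,   5,   5,  21], dtype=int32)), (array([294.3, 248.1]), array([292, 246,   6,   5,  24], dtype=int32))] 
black [(array([252.1, 254.3]), array([247, 246,  11,  15, 120], dtype=int32)), (array([294.4, 254.4]), array([290, 246,  10,  15, 106], dtype=int32))] 
red [(array([353.1, 252.8]), array([350, 250,   7,   6,  32], dtype=int32))] 
blue [(array([450.6, 229.7]), array([441, 211,  21,  38, 706], dtype=int32))]
valve (array([0.47946088, 0.19693908, 0.05449425]), np.float64(0.11309934031415429))
valve (array([0.49526941, 0.19333665, 0.06544546]), np.float64(0.11450566564954509))
bell (array([ 0.46692065, -0.0174394 ,  0.06396319]), np.float64(0.00041971495518125545))
cell (array([ 0.53003555, -0.29732971,  0.01680258]), np.float64(0.00012100313984482942))
```

Run:
```python
from look import *
s,t=pose('scene'),pose('top')
print(tri(s,(390.5,164.5),t,(251,248)),tri(s,(346.3,167.2),t,(294.3,248.1)))
print(R.from_quat(ctrl.get_state()['tcp_rot']).as_matrix().round(3))
# cell: min-area rect corners at rim and centre
im=cv2.imread('pics/t0.png')[:,:,::-1].copy();h=hsv(im);m=((h[...,0]>105)&(h[...,0]<128)&(h[...,1]>140)).astype(np.uint8)
m[:, :438]=0;m[:,466:]=0;m[:205]=0;m[252:]=0
q=cv2.boxPoints(cv2.minAreaRect(cv2.findNonZero(m)));print(np.array([plane(t,u,.022) for u in q]).round(4))
```

```text
(array([0.48219852, 0.25662547, 0.04774299]), np.float64(0.0020034859074721063)) (array([0.48103905, 0.13993037, 0.04704768]), np.float64(0.0015716940065473345))
[[-0.916  0.402 -0.001]
 [ 0.402  0.916 -0.002]
 [ 0.    -0.002 -1.   ]]
[[ 0.5822 -0.2687  0.022 ]
 [ 0.5846 -0.3241  0.022 ]
 [ 0.479  -0.3214  0.022 ]
 [ 0.4767 -0.2671  0.022 ]]
```

>>> move_arm(
  plan=[
    {"x":-0.03,"y":-0.028,"z":0,"yaw":-0.08,"fingers":0},
    {"x":-0.065,"y":-0.06,"z":0.005,"yaw":-0.16,"fingers":0},
    {"x":-0.1,"y":-0.092,"z":0.01,"yaw":-0.24,"fingers":0},
    {"x":-0.135,"y":-0.124,"z":0.015,"yaw":-0.33,"fingers":0},
    {"x":-0.17,"y":-0.157,"z":0.015,"yaw":-0.41,"fingers":0},
  ],
)

```text
time: 0.6
eef_pos: [0.3636, 0.4038, 0.2148]
tcp_rot: [-0.0, 1.0, -0.001, -0.001]
contact_force: [1.0, 0.3, 0.2]
opening: 0.999
finger_force: 0.0
```

>>> move_arm(
  plan=[
    {"x":-0.019,"y":-0.044,"z":0.005,"fingers":0},
    {"x":-0.038,"y":-0.088,"z":0.01,"fingers":0},
    {"x":-0.058,"y":-0.132,"z":0.015,"fingers":0},
    {"x":-0.077,"y":-0.176,"z":0.015,"fingers":0},
    {"x":-0.096,"y":-0.22,"z":0.015,"fingers":0},
  ],
)

```text
validation failed for argument at $.pl...
```

>>> move_arm(
  plan=[
    {"x":-0.018,"y":-0.04,"fingers":0},
    {"x":-0.018,"y":-0.044,"fingers":0},
    {"x":-0.018,"y":-0.044,"fingers":0},
  ],
)

```text
validation failed for argument at $.pl...
```

Run:
```python
from look import *
print(ctrl.get_state()['eef_pos'],ctrl.get_state()['tcp_rot'].round(4),ctrl.get_state()['qpos'].round(2))
snap('wrist','w1.png')
```

```text
[0.36362444 0.40375549 0.21482988] [-1.e-04  1.e+00 -8.e-04 -9.e-04] [ 0.65  0.01  1.92 -0.    1.22 -0.92]
```

View pics/w1.png

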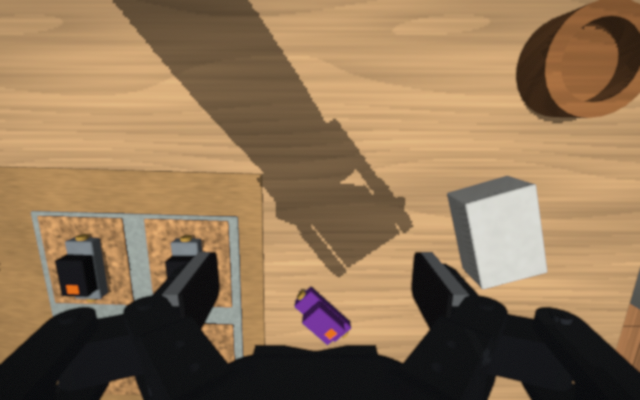

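Both moves were refused because every row needs all its fields, so the arm has not moved. The picture shows the two valves at px (80,265) and (185,260), and the purple decoy at (322,315).

>>> move_arm(
  plan=[
    {"x":-0.019,"y":-0.044,"z":0.005,"yaw":0,"fingers":0},
    {"x":-0.038,"y":-0.088,"z":0.01,"yaw":0,"fingers":0},
    {"x":-0.058,"y":-0.132,"z":0.015,"yaw":0,"fingers":0},
    {"x":-0.077,"y":-0.176,"z":0.015,"yaw":0,"fingers":0},
    {"x":-0.096,"y":-0.22,"z":0.015,"yaw":0,"fingers":0},
  ],
)

```text
time: 1.15
eef_pos: [0.459, 0.1837, 0.2008]
tcp_rot: [0.002, 1.0, -0.0, -0.0]
contact_force: [-0.0, 1.0, 0.4]
opening: 1.0
finger_force: 0.0
```

>>> move_arm(
  plan=[
    {"x":-0.01,"y":-0.04,"z":0,"yaw":0,"fingers":0},
    {"x":-0.01,"y":-0.044,"z":0,"yaw":0,"fingers":0},
    {"x":-0.01,"y":-0.044,"z":0,"yaw":0,"fingers":0},
  ],
)

```text
time: 1.45
eef_pos: [0.4688, 0.1407, 0.201]
tcp_rot: [0.003, 1.0, 0.0, -0.0]
contact_force: [-0.2, 0.4, -0.6]
opening: 1.0
finger_force: 0.0
```

Run:
```python
from look import *
s=ctrl.get_state();np.save('s2.npy',s,allow_pickle=True)
print(s['eef_pos'],s['tcp_rot'].round(4),s['qpos'].round(2))
im=snap('wrist','w2.png')
```

```text
[0.4687986  0.14066296 0.20096724] [ 3.3e-03  1.0e+00  2.0e-04 -4.0e-04] [ 0.08 -0.1   2.05  0.    1.19 -1.48]
```

View pics/w2.png

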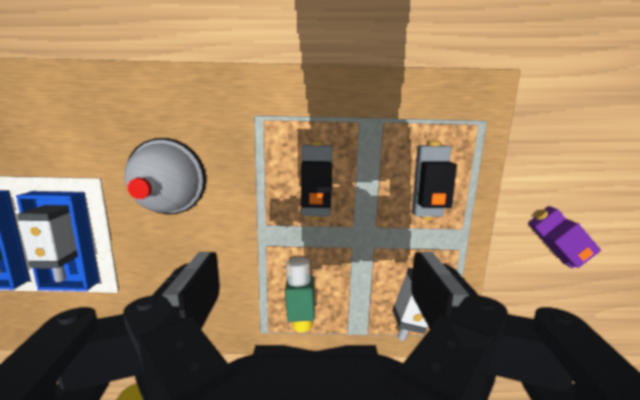

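The near valve is at px (316,182), with its body spanning rows 145–214 and its long side upright in the image. The bell's red head is at (139,188).

Run:
```python
from look import *
s=np.load('s2.npy',allow_pickle=True).item();W=pose('wrist',s);t=pose('top');sc=pose('scene')
im=cv2.imread('pics/w2.png')[:,:,::-1].copy();h=hsv(im);H,S,V=h[...,0],h[...,1],h[...,2]
roi=(285,138,345,222)
o=blobs((H<14)&(S>170)&(V>120),8,roi);r=blobs(((H<8)|(H>172))&(S>150)&(V>80),20,(110,160,170,215))
print(o,r)
print('orange',tri(W,o[0][0],t,(294.3,248.1)),tri(W,o[0][0],sc,(346.3,167.2)))
print('red',tri(W,r[0][0],t,(353.1,252.8)),tri(W,r[0][0],sc,(284.8,162.4)))
k=blobs(V<50,60,roi);print(k)
g=((S<70)|(V<50)).astype(np.uint8);m=np.zeros_like(g);m[roi[1]:roi[3],roi[0]:roi[2]]=g[roi[1]:roi[3],roi[0]:roi[2]]
m=cv2.morphologyEx(m,cv2.MORPH_OPEN,np.ones((5,5),np.uint8))
n,l,st,c=cv2.connectedComponentsWithStats(m);i=1+st[1:,4].argmax();print(st[i],c[i])
q=cv2.boxPoints(cv2.minAreaRect(cv2.findNonZero((l==i).astype(np.uint8))));print(q.round(1))
for z in(.016,.022,.026):print(z,np.array([plane(W,u,z)[:2] for u in q]).round(4).tolist(),np.mean([plane(W,u,z) for u in q],0))
cv2.imwrite('pics/c.png',cv2.resize(im[135:225,280:350,::-1],None,fx=6,fy=6,interpolation=0))
```

```text
[(array([315.9, 197.7]), array([310, 193,  13,  10, 111], dtype=int32))] [(array([138.8, 188.1]), array([127, 178,  24,  21, 379], dtype=int32))]
orange (array([0.48162322, 0.14080341, 0.03467389]), np.float64(0.0017178286120441914)) (array([0.47904103, 0.14135185, 0.04544209]), np.float64(0.0005298170921351939))
red (array([ 0.46617715, -0.01843055,  0.05930142]), np.float64(0.00182222997604926)) (array([ 0.46467657, -0.01722867,  0.06221826]), np.float64(0.00012377219724714998))
[(array([315.9, 181.6]), array([ 301,  161,   31,   47, 1165], dtype=int32))]
[ 301  145   31   72 1865] [315.99034853 178.10616622]
[[300.7 215.6]
 [302.  144.5]
 [331.4 145. ]
 [330.1 216.2]]
0.016 [[0.5064, 0.1253], [0.4313, 0.128], [0.4321, 0.1576], [0.5072, 0.1567]] [0.4692347  0.14190692 0.016     ]
0.022 [[0.5045, 0.1256], [0.4307, 0.1283], [0.4315, 0.1573], [0.5053, 0.1564]] [0.46799497 0.14189566 0.022     ]
0.026 [[0.5032, 0.1258], [0.4304, 0.1284], [0.4311, 0.1571], [0.504, 0.1562]] [0.46716848 0.14188815 0.026     ]
```

View pics/c.png

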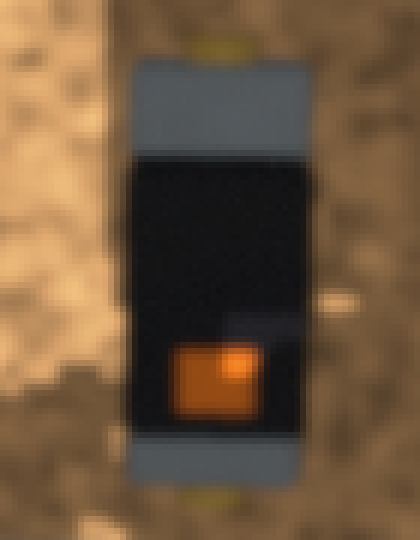

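The crop confirms the valve: a grey body in px x 302–331, y 145–215, with the black coil and orange mark on it and no tilt. I'll move closer for a height baseline.

>>> move_arm(
  plan=[
    {"x":0,"y":0.0,"z":0.03,"yaw":0,"fingers":0},
    {"x":0,"y":0.001,"z":0.07,"yaw":0,"fingers":0},
    {"x":0,"y":0.001,"z":0.1,"yaw":0,"fingers":0},
    {"x":0,"y":0.001,"z":0.1,"yaw":0,"fingers":0},
  ],
)

```text
time: 1.9
eef_pos: [0.4644, 0.1438, 0.0965]
tcp_rot: [0.001, 1.0, -0.0, -0.005]
contact_force: [0.3, 0.2, -0.7]
opening: 1.002
finger_force: 0.0
```

Run:
```python
from look import *
s0=np.load('s2.npy',allow_pickle=True).item();W0=pose('wrist',s0);sc=pose('scene');t=pose('top')
s=ctrl.get_state();im=snap('wrist','w3.png');W=pose('wrist',s);print(s['eef_pos'])
h=hsv(im);H,S,V=h[...,0],h[...,1],h[...,2]
roi=(250,60,390,270)
o=blobs((H<14)&(S>170)&(V>120),20,roi);print(o)
print(tri(W,o[0][0],W0,(315.9,197.7)),tri(W,o[0][0],sc,(346.3,167.2)),tri(W,o[0][0],t,(294.3,248.1)))
g=((S<70)|(V<50)).astype(np.uint8);m=np.zeros_like(g);m[60:300,250:390]=g[60:300,250:390]
m=cv2.morphologyEx(m,cv2.MORPH_OPEN,np.ones((5,5),np.uint8))
n,l,st,c=cv2.connectedComponentsWithStats(m);i=1+st[1:,4].argmax();print(st[i],c[i])
k=blobs(V<50,100,roi);print('black',k)
```

```text
[0.46439142 0.14375846 0.09654245]
[(array([311., 247.]), array([302, 240,  19,  15, 280], dtype=int32))]
(array([0.47734174, 0.14147124, 0.05204503]), np.float64(0.00027590892595568344)) (array([0.47980927, 0.14109675, 0.0460543 ]), np.float64(0.00029808108510431694)) (array([0.48130241, 0.14033626, 0.04204624]), np.float64(0.0017399742648302535))
[ 250  124  140  176 6985] [344.56020043 235.01145311]
black [(array([311.7, 221.2]), array([ 290,  191,   45,   69, 2623], dtype=int32))]
```

View pics/w3.png

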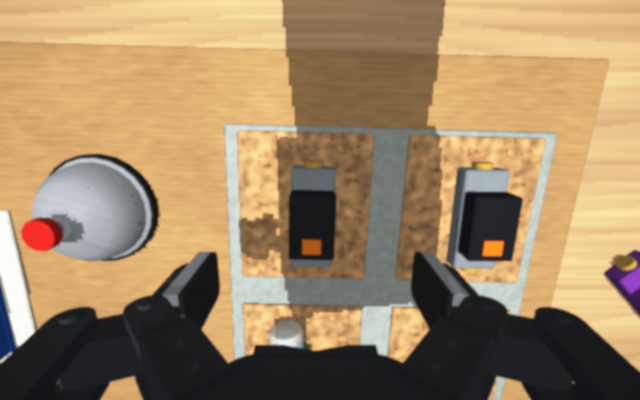

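The valve is at px (313,217) between the open fingers, and the bell's head is at (42,234). I'll take a proper sideways baseline for the height.

>>> move_arm(
  plan=[
    {"x":0,"y":0.025,"z":0,"yaw":0,"fingers":0},
    {"x":0,"y":0.04,"z":0,"yaw":0,"fingers":0},
    {"x":0,"y":0.04,"z":0,"yaw":0,"fingers":0},
    {"x":0,"y":0.04,"z":0,"yaw":0,"fingers":0},
  ],
)

```text
time: 2.35
eef_pos: [0.47, 0.1833, 0.1032]
tcp_rot: [0.001, 1.0, 0.0, 0.002]
contact_force: [0.2, 0.5, -0.5]
opening: 0.996
finger_force: 0.0
```

Run:
```python
from look import *
s=ctrl.get_state();np.save('sA.npy',s,allow_pickle=True);print(s['eef_pos'],s['tcp_rot'].round(4));snap('wrist','wA.png')
```

```text
[0.46997757 0.18328967 0.10315689] [1.0e-03 1.0e+00 1.0e-04 1.5e-03]
```

>>> move_arm(
  plan=[
    {"x":0,"y":-0.04,"z":0,"yaw":0,"fingers":0},
    {"x":0,"y":-0.08,"z":0,"yaw":0,"fingers":0},
    {"x":0,"y":-0.08,"z":0,"yaw":0,"fingers":0},
    {"x":0,"y":-0.08,"z":0,"yaw":0,"fingers":0},
  ],
)

```text
time: 2.8
eef_pos: [0.4691, 0.1014, 0.1019]
tcp_rot: [0.003, 1.0, 0.0, 0.0]
contact_force: [0.3, 0.2, -0.2]
opening: 1.003
finger_force: 0.0
```

Run:
```python
from look import *
sA=np.load('sA.npy',allow_pickle=True).item();s=ctrl.get_state();im=snap('wrist','wB.png');print(s['eef_pos'],s['tcp_rot'].round(4))
np.save('sB.npy',s,allow_pickle=True)
W=[pose('wrist',sA),pose('wrist',s)];I=[cv2.imread('pics/wA.png')[:,:,::-1].copy(),im]
for i in range(2):
  h=hsv(I[i]);H,S,V=h[...,0],h[...,1],h[...,2]
  print([ (b[0],b[1][4]) for b in blobs((H<14)&(S>170)&(V>100),60)])
  print([ (b[0],b[1]) for b in blobs((V<50),500,(0,120,640,275))])
cv2.imwrite('pics/AB.png',np.vstack([I[0][100:300],I[1][100:300]])[:,:,::-1])
```

```text
[0.46908017 0.10144252 0.10192521] [3.3e-03 1.0e+00 1.0e-04 5.0e-04]
[(array([251., 234.]), np.int32(281)), (array([428.4, 235. ]), np.int32(281))]
[(array([ 92.3, 184.8]), array([ 46, 145,  63,  94, 549], dtype=int32)), (array([253.8, 209.4]), array([ 230,  180,   48,   67, 2665], dtype=int32)), (array([425.1, 210.4]), array([ 399,  180,   55,   68, 2838], dtype=int32))]
[(array([116.7, 223.9]), np.int32(861)), (array([375.6, 235.5]), np.int32(289)), (array([554.1, 235.9]), np.int32(135))]
[(array([374.5, 210.7]), array([ 350,  180,   51,   68, 2763], dtype=int32)), (array([547.8, 210.8]), array([ 516,  182,   68,   65, 3239], dtype=int32))]
```

View pics/AB.png

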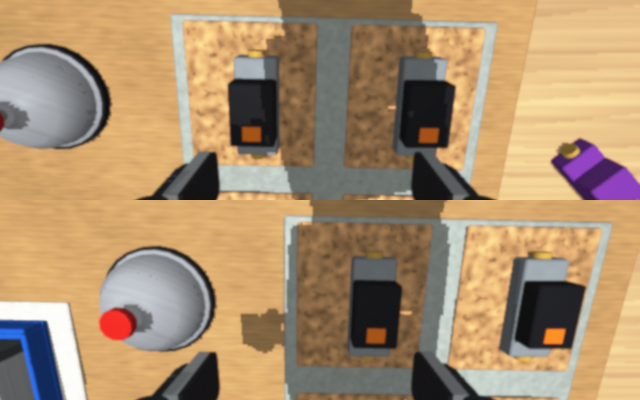

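The top half is view A and the bottom half is view B; the same valve's orange mark is at (251,234) in A and (376,235) in B. The frame's outer corner is at about (172,115) in A and (286,117) in B, and the body's back edge is at (236–279,156) in A and (353–397,157) in B.

Run:
```python
from look import *
A,B=[pose('wrist',np.load(f's{k}.npy',allow_pickle=True).item()) for k in'AB']
for n,a,b in[('orange',(251,234),(375.6,235.5)),('frame',(172,115),(286,117)),('backL',(236,156),(353,157)),('backR',(279,156),(397,157)),('red',None,None)]:
  if a:x=tri(A,a,B,b);print(n,x[0].round(4),x[1].round(4))
for z in(.034,.038,.042):print(z,[(plane(W,c,z)[:2]).round(4) for W,c in((A,(251,234)),(B,(375.6,235.5)))])
# coil end edges on its top plane
for z in(.036,.04):
  print([plane(B,(375,r),z)[0].round(4) for r in(180,248)])
for nm,W in(('A',A),('B',B)):
  print(nm,'red',plane(B,(116.7,223.9),.062).round(4))
```

```text
orange [0.4792 0.1413 0.0473] 0.0001
frame [0.4038 0.0814 0.0076] 0.0004
backL [0.4312 0.1283 0.0206] 0.0002
backR [0.4312 0.1585 0.0221] 0.0001
0.034 [array([0.4844, 0.1384]), array([0.4844, 0.1439])]
0.038 [array([0.4828, 0.1393]), array([0.4828, 0.1431])]
0.042 [array([0.4813, 0.1401]), array([0.4812, 0.1423])]
[np.float64(0.4444), np.float64(0.4929)]
[np.float64(0.4436), np.float64(0.4912)]
A red [ 0.4648 -0.0175  0.062 ]
B red [ 0.4648 -0.0175  0.062 ]
```

>>> move_arm(
  plan=[
    {"x":0.001,"y":0.03,"z":0,"yaw":0,"fingers":0},
    {"x":0.001,"y":0.041,"z":0.01,"yaw":0,"fingers":0},
    {"x":0.001,"y":0.041,"z":0.03,"yaw":0,"fingers":0},
    {"x":0.001,"y":0.041,"z":0.05,"yaw":0,"fingers":0},
    {"x":0.001,"y":0.041,"z":0.05,"yaw":0,"fingers":0},
  ],
)

```text
time: 3.35
eef_pos: [0.4649, 0.1441, 0.0481]
tcp_rot: [0.001, 1.0, -0.0, -0.004]
contact_force: [-0.1, -0.1, -0.5]
opening: 1.0
finger_force: 0.0
```

>>> move_arm(
  plan=[
    {"x":0,"y":0,"z":0.012,"yaw":0,"fingers":0},
    {"x":0,"y":0,"z":0.024,"yaw":0,"fingers":0},
    {"x":0,"y":0,"z":0.024,"yaw":0,"fingers":0},
    {"x":0,"y":0,"z":0.024,"yaw":0,"fingers":0},
  ],
)

```text
time: 3.75
eef_pos: [0.4678, 0.1435, 0.0272]
tcp_rot: [0.002, 1.0, -0.0, -0.0]
contact_force: [-0.0, 0.2, 0.1]
opening: 1.002
finger_force: 0.0
```

Positioned at (0.468, 0.1435, 0.027), so I'll close.

>>> move_arm(
  plan=[
    {"x":0,"y":0,"z":0,"yaw":0,"fingers":1},
    {"x":0,"y":0,"z":0,"yaw":0,"fingers":1},
    {"x":0,"y":0,"z":0,"yaw":0,"fingers":1},
    {"x":0,"y":0,"z":0,"yaw":0,"fingers":1},
    {"x":0,"y":0,"z":0,"yaw":0,"fingers":1},
  ],
  force=50,
)

```text
time: 4.25
eef_pos: [0.4685, 0.1436, 0.0279]
tcp_rot: [0.002, 1.0, 0.0, 0.001]
contact_force: [-0.7, -0.5, 2.3]
opening: 0.336
finger_force: 50.5
```

>>> move_arm(
  plan=[
    {"x":0,"y":0,"z":0,"yaw":0,"fingers":1},
    {"x":0,"y":0,"z":0,"yaw":0,"fingers":1},
    {"x":0,"y":0,"z":0,"yaw":0,"fingers":1},
  ],
  force=50,
)

```text
time: 4.55
eef_pos: [0.4685, 0.1436, 0.0279]
tcp_rot: [0.002, 1.0, 0.0, 0.001]
contact_force: [0.5, -0.4, 4.3]
opening: 0.337
finger_force: 50.7
```

Gripped: opening 0.337 is about 29 mm, which fits the 30 mm width. Next I'll lift.

>>> move_arm(
  plan=[
    {"x":0,"y":0,"z":-0.015,"yaw":0,"fingers":1},
    {"x":0,"y":0,"z":-0.04,"yaw":0,"fingers":1},
    {"x":0,"y":0,"z":-0.075,"yaw":0,"fingers":1},
    {"x":0,"y":0,"z":-0.11,"yaw":0,"fingers":1},
    {"x":0,"y":0,"z":-0.13,"yaw":0,"fingers":1},
  ],
)

```text
time: 5.05
eef_pos: [0.4681, 0.1436, 0.159]
tcp_rot: [0.002, 1.0, 0.0, 0.001]
contact_force: [0.2, 0.7, -2.4]
opening: 0.338
finger_force: 50.0
```

>>> move_arm(
  plan=[
    {"x":-0.005,"y":-0.03,"z":-0.01,"yaw":0,"fingers":1},
    {"x":-0.015,"y":-0.07,"z":-0.01,"yaw":0,"fingers":1},
    {"x":-0.025,"y":-0.11,"z":-0.01,"yaw":0,"fingers":1},
    {"x":-0.03,"y":-0.15,"z":-0.01,"yaw":0,"fingers":1},
    {"x":-0.04,"y":-0.19,"z":-0.01,"yaw":0,"fingers":1},
  ],
)

```text
time: 5.55
eef_pos: [0.5058, -0.0477, 0.1657]
tcp_rot: [0.002, 1.0, 0.001, -0.002]
contact_force: [0.0, 0.1, -2.0]
opening: 0.339
finger_force: 50.1
```

>>> move_arm(
  plan=[
    {"x":-0.005,"y":-0.04,"z":0,"yaw":0,"fingers":1},
    {"x":-0.01,"y":-0.08,"z":0,"yaw":0,"fingers":1},
    {"x":-0.015,"y":-0.12,"z":0,"yaw":0,"fingers":1},
    {"x":-0.02,"y":-0.15,"z":0,"yaw":0,"fingers":1},
    {"x":-0.02,"y":-0.15,"z":0,"yaw":0,"fingers":1},
  ],
)

```text
time: 6.05
eef_pos: [0.5261, -0.1999, 0.1659]
tcp_rot: [0.004, 1.0, 0.0, -0.001]
contact_force: [0.8, 0.3, -1.9]
opening: 0.341
finger_force: 50.1
```

Run:
```python
from look import *
s=ctrl.get_state();np.save('sC.npy',s,allow_pickle=True);print(s['eef_pos'],s['tcp_rot'].round(4),s['opening'],s['qpos'].round(2));snap('wrist','wC.png')
```

```text
[ 0.52607964 -0.19986314  0.16589221] [ 4.e-03  1.e+00  0.e+00 -8.e-04] 0.3412266209093019 [-0.54  0.11  1.91 -0.    1.13 -2.11]
```

View pics/wC.png

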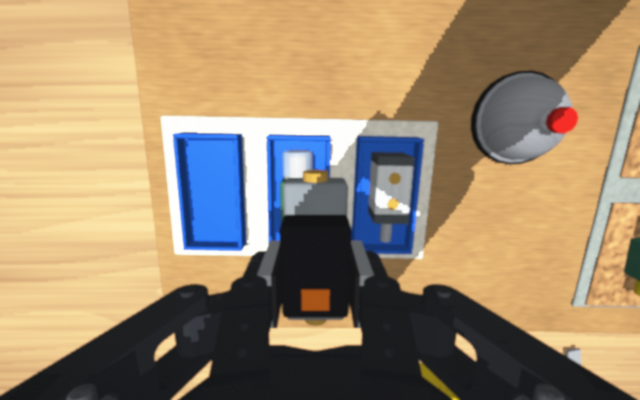

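The valve is held straight at px (315,265). The empty blue cell spans px x 175–243 and y 134–249, with the filter and cylinder cells to its right. I'll move towards it and take a second view for the height.

>>> move_arm(
  plan=[
    {"x":0,"y":-0.03,"z":0,"yaw":0,"fingers":1},
    {"x":-0.002,"y":-0.065,"z":0,"yaw":0,"fingers":1},
    {"x":-0.003,"y":-0.095,"z":0,"yaw":0,"fingers":1},
    {"x":-0.003,"y":-0.095,"z":0,"yaw":0,"fingers":1},
    {"x":-0.003,"y":-0.095,"z":0,"yaw":0,"fingers":1},
  ],
)

```text
time: 6.6
eef_pos: [0.5286, -0.2905, 0.1661]
tcp_rot: [0.002, 1.0, 0.001, -0.001]
contact_force: [-0.5, 0.3, -2.4]
opening: 0.337
finger_force: 50.3
```

Run:
```python
from look import *
s=ctrl.get_state();np.save('sD.npy',s,allow_pickle=True);snap('wrist','wD.png');print(s['eef_pos'],s['tcp_rot'].round(4))
Q=[]
for k,roi in(('C',(165,120,256,260)),('D',(255,115,380,180))):
  W=pose('wrist',np.load(f's{k}.npy',allow_pickle=True).item())
  h=hsv(cv2.imread(f'pics/w{k}.png')[:,:,::-1].copy());m=((h[...,0]>105)&(h[...,0]<128)&(h[...,1]>140)).astype(np.uint8)
  z=np.zeros_like(m);z[roi[1]:roi[3],roi[0]:roi[2]]=m[roi[1]:roi[3],roi[0]:roi[2]]
  n,l,st,_=cv2.connectedComponentsWithStats(z);i=1+st[1:,4].argmax()
  p=cv2.findNonZero((l==i).astype(np.uint8)).reshape(-1,2)
  # outer-rim corners: extreme points along the diagonals
  c=[p[np.argmin(p@d)] for d in np.array([[1,1],[-1,1],[-1,-1],[1,-1]])]
  print(k,st[i],[x.tolist() for x in c]);Q.append((W,c))
for a,b in zip(Q[0][1][:2],Q[1][1][:2]):print(tri(Q[0][0],a,Q[1][0],b))
for z in(.02,.024,.028):
  print(z,[plane(Q[0][0],a,z)[:2].round(4).tolist() for a in Q[0][1]],np.mean([plane(Q[0][0],a,z)[:2] for a in Q[0][1]],0).round(4))
  print('  D',[plane(Q[1][0],a,z)[:2].round(4).tolist() for a in Q[1][1][:2]])
```

```text
[ 0.52864566 -0.29050999  0.16606146] [ 0.002   1.      0.0012 -0.001 ]
C [ 174  133   71  117 7443] [[175, 134], [239, 135], [241, 248], [185, 248]]
D [ 279  129   63   51 2754] [[280, 130], [340, 131], [340, 175], [280, 179]]
(array([ 0.47451122, -0.31987321,  0.02612037]), np.float64(4.286491810401696e-05))
(array([ 0.47633049, -0.26744725,  0.01480174]), np.float64(0.0002985130180881847))
0.02 [[0.4748, -0.3225], [0.4762, -0.2662], [0.5834, -0.2719], [0.583, -0.3261]] [ 0.5294 -0.2967]
  D [[0.4748, -0.3205], [0.4759, -0.2679]]
0.024 [[0.4746, -0.3208], [0.4759, -0.2653], [0.5817, -0.2709], [0.5813, -0.3243]] [ 0.5284 -0.2953]
  D [[0.4746, -0.3201], [0.4757, -0.2682]]
0.028 [[0.4744, -0.3191], [0.4757, -0.2644], [0.58, -0.2699], [0.5796, -0.3226]] [ 0.5274 -0.294 ]
  D [[0.4744, -0.3197], [0.4755, -0.2685]]
```

View pics/wD.png

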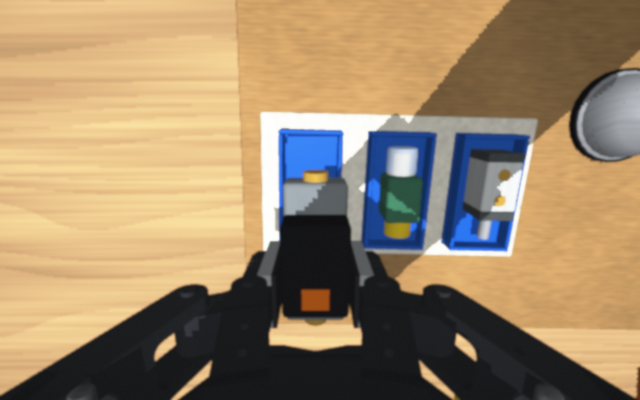

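The cell's rim measures z≈0.022 and its length 0.107 (the text gives 0.108), with the centre at about (0.529, −0.295). The valve sits straight above it. I'll lower it.

>>> move_arm(
  plan=[
    {"x":0,"y":-0.005,"z":0.03,"yaw":0,"fingers":1},
    {"x":0,"y":-0.005,"z":0.07,"yaw":0,"fingers":1},
    {"x":0,"y":-0.005,"z":0.11,"yaw":0,"fingers":1},
    {"x":0,"y":-0.005,"z":0.13,"yaw":0,"fingers":1},
    {"x":0,"y":-0.005,"z":0.13,"yaw":0,"fingers":1},
  ],
)

```text
time: 7.15
eef_pos: [0.5264, -0.2926, 0.0327]
tcp_rot: [0.001, 1.0, 0.003, -0.004]
contact_force: [0.1, 0.3, -2.2]
opening: 0.337
finger_force: 50.2
```

>>> move_arm(
  plan=[
    {"x":0,"y":0,"z":0.003,"yaw":0,"fingers":1},
    {"x":0,"y":0,"z":0.006,"yaw":0,"fingers":1},
    {"x":0,"y":0,"z":0.007,"yaw":0,"fingers":1},
    {"x":0,"y":0,"z":0.007,"yaw":0,"fingers":1},
  ],
)

```text
time: 7.55
eef_pos: [0.5299, -0.2971, 0.0315]
tcp_rot: [0.002, 1.0, -0.001, 0.001]
contact_force: [0.3, -0.8, -1.7]
opening: 0.338
finger_force: 50.2
```

>>> move_arm(
  plan=[
    {"x":0,"y":0,"z":0.001,"yaw":0,"fingers":1},
    {"x":0,"y":0,"z":0.003,"yaw":0,"fingers":1},
    {"x":0,"y":0,"z":0.003,"yaw":0,"fingers":1},
    {"x":0,"y":0,"z":0.003,"yaw":0,"fingers":1},
  ],
)

```text
time: 7.95
eef_pos: [0.5297, -0.2972, 0.028]
tcp_rot: [0.002, 1.0, -0.0, 0.001]
contact_force: [0.2, 0.6, 1.1]
opening: 0.339
finger_force: 50.6
```

>>> move_arm(
  plan=[
    {"x":0,"y":0,"z":0.001,"yaw":0,"fingers":1},
    {"x":0,"y":0,"z":0.002,"yaw":0,"fingers":1},
    {"x":0,"y":0,"z":0.002,"yaw":0,"fingers":1},
    {"x":0,"y":0,"z":0.002,"yaw":0,"fingers":1},
  ],
)

```text
time: 8.35
eef_pos: [0.5297, -0.2972, 0.0279]
tcp_rot: [0.002, 1.0, -0.0, -0.0]
contact_force: [-4.3, 3.1, 11.6]
opening: 0.339
finger_force: 52.0
```

The valve touched down at the same TCP height as at the grasp, so floor and pad are about level. I'll take off the load, open the fingers and rise.

>>> move_arm(
  plan=[
    {"x":0,"y":0,"z":-0.002,"yaw":0,"fingers":1},
    {"x":0,"y":0,"z":-0.002,"yaw":0,"fingers":0.35},
    {"x":0,"y":0,"z":-0.002,"yaw":0,"fingers":0.35},
    {"x":0,"y":0,"z":-0.002,"yaw":0,"fingers":0.35},
    {"x":0,"y":0,"z":-0.002,"yaw":0,"fingers":0.35},
  ],
)

```text
time: 8.85
eef_pos: [0.529, -0.2966, 0.0269]
tcp_rot: [0.002, 1.0, 0.0, -0.0]
contact_force: [-0.7, 0.4, -0.5]
opening: 0.649
finger_force: 0.0
```

>>> move_arm(
  plan=[
    {"x":0,"y":0,"z":-0.02,"yaw":0,"fingers":0.35},
    {"x":0,"y":0,"z":-0.05,"yaw":0,"fingers":0.35},
    {"x":0,"y":0,"z":-0.09,"yaw":0,"fingers":0.35},
    {"x":0,"y":0,"z":-0.13,"yaw":0,"fingers":0.35},
    {"x":0,"y":0,"z":-0.13,"yaw":0,"fingers":0.35},
  ],
)

```text
time: 9.35
eef_pos: [0.5326, -0.2993, 0.1649]
tcp_rot: [0.002, 1.0, -0.004, 0.005]
contact_force: [-0.1, -0.5, 0.5]
opening: 0.648
finger_force: 0.0
```

>>> move_arm(
  plan=[
    {"x":0,"y":0.03,"z":-0.01,"yaw":0,"fingers":1},
    {"x":0.01,"y":0.065,"z":-0.01,"yaw":0,"fingers":1},
    {"x":0.015,"y":0.095,"z":-0.01,"yaw":0,"fingers":1},
    {"x":0.015,"y":0.095,"z":-0.01,"yaw":0,"fingers":1},
    {"x":0.015,"y":0.095,"z":-0.01,"yaw":0,"fingers":1},
  ],
)

```text
time: 9.85
eef_pos: [0.5145, -0.2013, 0.1668]
tcp_rot: [0.001, 1.0, -0.0, -0.0]
contact_force: [0.0, -0.2, -0.1]
opening: -0.001
finger_force: 0.0
```

Run:
```python
from look import *
s=ctrl.get_state();im=snap('wrist','wE.png');W=pose('wrist',s);print(s['eef_pos'],s['tcp_rot'].round(4),s['opening'])
h=hsv(im);H,S,V=h[...,0],h[...,1],h[...,2]
for b in blobs((H<14)&(S>170)&(V>100),30):print(b,plane(W,b[0],.04).round(4))
t=snap('top','tE.png')
```

```text
[ 0.5144597  -0.20125044  0.16684433] [ 1.3e-03  1.0e+00 -1.0e-04 -2.0e-04] -0.0011413445825463463
(array([560.7, 136.7]), array([546, 125,  30,  25, 579], dtype=int32)) [0.4661 0.0012 0.04  ]
(array([204.3, 225.7]), array([196, 219,  17,  14,  98], dtype=int32)) [ 0.5427 -0.2995  0.04  ]
```

View pics/wE.png

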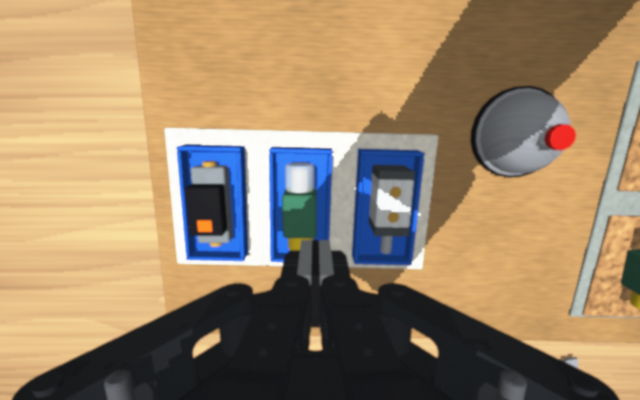

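The valve lies flat in the left cell at px (208,205), near its middle, and the neighbours are undisturbed. The bell head is at (561,137), so the bell is next.

Run:
```python
from look import *
s=ctrl.get_state();W=pose('wrist',s)
B=pose('wrist',np.load('sB.npy',allow_pickle=True).item())
print(tri(W,(560.7,136.7),B,(116.7,223.9)),plane(W,(560.7,136.7),.063),plane(B,(116.7,223.9),.063))
```

```text
(array([ 0.46480111, -0.0169157 ,  0.06294077]), np.float64(0.000630708129983886)) [ 0.46510423 -0.01685143  0.063     ] [ 0.46445513 -0.01689309  0.063     ]
```

>>> move_arm(
  plan=[
    {"x":0.015,"y":0.04,"z":0.01,"yaw":0,"fingers":1},
    {"x":0.03,"y":0.08,"z":0.02,"yaw":0,"fingers":1},
    {"x":0.04,"y":0.12,"z":0.03,"yaw":0,"fingers":1},
    {"x":0.049,"y":0.16,"z":0.04,"yaw":0,"fingers":1},
    {"x":0.049,"y":0.184,"z":0.05,"yaw":0,"fingers":1},
  ],
)

```text
time: 10.45
eef_pos: [0.4654, -0.0162, 0.1166]
tcp_rot: [0.002, 1.0, 0.0, -0.0]
contact_force: [1.0, 0.5, 0.2]
opening: 0.0
finger_force: 0.0
```

>>> move_arm(
  plan=[
    {"x":0,"y":0,"z":0,"yaw":0,"fingers":1},
    {"x":0,"y":0,"z":0,"yaw":0,"fingers":1},
    {"x":0,"y":0,"z":0.01,"yaw":0,"fingers":1},
    {"x":0,"y":0,"z":0.01,"yaw":0,"fingers":1},
  ],
)

```text
time: 10.85
eef_pos: [0.466, -0.0186, 0.1063]
tcp_rot: [0.003, 1.0, 0.0, -0.001]
contact_force: [-0.3, 0.2, -0.3]
opening: -0.001
finger_force: 0.0
```

>>> move_arm(
  plan=[
    {"x":0.001,"y":0.001,"z":0.015,"yaw":0,"fingers":1},
    {"x":0.001,"y":0.001,"z":0.03,"yaw":0,"fingers":1},
    {"x":0.001,"y":0.001,"z":0.036,"yaw":0,"fingers":1},
    {"x":0.001,"y":0.001,"z":0.036,"yaw":0,"fingers":1},
  ],
)

```text
time: 11.25
eef_pos: [0.4647, -0.0169, 0.0704]
tcp_rot: [0.002, 1.0, 0.0, -0.001]
contact_force: [0.0, 0.6, -0.3]
opening: -0.002
finger_force: 0.0
```

>>> move_arm(
  plan=[
    {"x":0,"y":0,"z":0.002,"yaw":0,"fingers":1},
    {"x":0,"y":0,"z":0.004,"yaw":0,"fingers":1},
    {"x":0,"y":0,"z":0.005,"yaw":0,"fingers":1},
    {"x":0,"y":0,"z":0.005,"yaw":0,"fingers":1},
  ],
)

```text
time: 11.65
eef_pos: [0.4654, -0.0165, 0.0665]
tcp_rot: [0.002, 1.0, -0.0, 0.0]
contact_force: [-0.1, -0.4, 0.5]
opening: -0.001
finger_force: 0.0
```

>>> move_arm(
  plan=[
    {"x":0,"y":0,"z":0.002,"yaw":0,"fingers":1},
    {"x":0,"y":0,"z":0.004,"yaw":0,"fingers":1},
    {"x":0,"y":0,"z":0.004,"yaw":0,"fingers":1},
    {"x":0,"y":0,"z":0.004,"yaw":0,"fingers":1},
  ],
)

```text
time: 12.05
eef_pos: [0.4658, -0.0165, 0.0628]
tcp_rot: [0.002, 1.0, -0.0, 0.0]
contact_force: [0.5, 0.4, 3.1]
opening: -0.003
finger_force: 1.4
```

>>> move_arm(
  plan=[
    {"x":0,"y":0,"z":0.002,"yaw":0,"fingers":1},
    {"x":0,"y":0,"z":0.003,"yaw":0,"fingers":1},
    {"x":0,"y":0,"z":0.003,"yaw":0,"fingers":1},
    {"x":0,"y":0,"z":0.003,"yaw":0,"fingers":1},
  ],
)

```text
time: 12.45
eef_pos: [0.4658, -0.0165, 0.0597]
tcp_rot: [0.002, 1.0, -0.0, 0.001]
contact_force: [0.9, -0.1, 4.2]
opening: 0.002
finger_force: 2.3
```

Contact and a spring-like force. I'll press on until it stiffens at the stop.

>>> move_arm(
  plan=[
    {"x":0,"y":0,"z":0.001,"yaw":0,"fingers":1},
    {"x":0,"y":0,"z":0.002,"yaw":0,"fingers":1},
    {"x":0,"y":0,"z":0.002,"yaw":0,"fingers":1},
    {"x":0,"y":0,"z":0.002,"yaw":0,"fingers":1},
  ],
)

```text
time: 12.85
eef_pos: [0.4658, -0.0166, 0.0593]
tcp_rot: [0.002, 1.0, -0.0, -0.0]
contact_force: [-4.4, 1.2, 14.7]
opening: -0.004
finger_force: 7.9
```

14.7 N with no further travel means it is at the stop. I'll retract.

>>> move_arm(
  plan=[
    {"x":0,"y":0,"z":-0.005,"yaw":0,"fingers":1},
    {"x":0,"y":0,"z":-0.02,"yaw":0,"fingers":1},
    {"x":0,"y":0,"z":-0.05,"yaw":0,"fingers":1},
    {"x":0,"y":0,"z":-0.09,"yaw":0,"fingers":1},
    {"x":0,"y":0,"z":-0.1,"yaw":0,"fingers":1},
  ],
)

```text
time: 13.35
eef_pos: [0.467, -0.0169, 0.1608]
tcp_rot: [0.002, 1.0, -0.001, 0.003]
contact_force: [0.5, -0.6, 0.8]
opening: -0.001
finger_force: 0.0
```

>>> move_arm(
  plan=[
    {"x":0,"y":0,"z":0,"yaw":0,"fingers":1},
    {"x":0,"y":0,"z":0,"yaw":0,"fingers":1},
    {"x":0,"y":0,"z":0,"yaw":0,"fingers":1},
  ],
)

```text
time: 13.65
eef_pos: [0.4637, -0.0161, 0.1549]
tcp_rot: [0.002, 1.0, 0.001, -0.002]
contact_force: [-0.1, 0.5, 0.6]
opening: 0.001
finger_force: 0.0
```

```bash
python3 -c "
from plant import ctrl
print(ctrl.get_state()['eef_pos'],ctrl.sign_off())"
```

```text
the job is handed in; nothing more can be done
[ 0.46374777 -0.0161159   0.1549109 ] None
```

The spare solenoid valve lies flat near the middle of the empty compartment, the bell was pressed to its stop and released, and the job was handed in at about 14 s; no verdict came back.

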